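# Set the egg things on their matching pads

### The arm

A 6-joint arm with a two-finger parallel gripper is mounted at the origin on the work surface. World frame = base frame: x ahead of the robot, y to its left, z up, the work surface at z = 0. Lengths are in m, angles in rad, forces in N, time in s.
With the tool pointing down it reaches from about 0.275 to 0.825 m from the base axis. Payload 4.9 kg.
Tool frame: the origin (TCP) lies midway between the tips of the shut fingers; the grasp point (between the pads) lies 19 mm behind it (bot.grip_depth is the distance from the TCP to the grasp point, in m); z points along the fingers, y is the line along which they close (so a half turn about z gives the same grasp; the last joint's range is limited). The gripper opens to 85 mm and grips with 20 to 120 N. Pads are 22 mm wide; open, the fingers measure 114 mm over their backs; the gripper's body (76 mm by 85 mm) begins 54 mm behind the grasp point. The pads swing forward as they close: fully open they stand 13 mm farther back than shut.
Start: joints at [-1.387, 0.326, -0.193, 1.052, 0, 1.437], TCP at [0.172, -0.522, 0.231] pointing down, gripper open.
Joint ranges: [-2.65, 2.65], [-0.97, 1.79], [-1.3, 1.35], [-1.93, 2.1], [-1.47, 1.37], [-3.14, 3.14]. Speed limits (rad/s): [2.57, 2.57, 3.14, 3.14, 3.14, 3.14].

### API

Orientations are given as a unit quaternion [w, x, y, z].
In Python, from cell import bot gives the robot as it stands. Calls block until the motion is done:
- bot.move_pose(position, orientation): joint-space move of the TCP to a pose.
- bot.move_linear(position, speed=0.15, rotation=None, until_force=None): straight line of the TCP; rotation=None keeps the orientation; speed is the mean speed in m/s. With until_force (N) it stops when the force on the tool has changed by that much, and returns True; else False.
- bot.goto_joints(angles): joint-space move.
- bot.set_gripper(opening, grasp_force=None): opening from 0.0 (shut) to 1.0 (fully open); grasp_force is the grip in N (None keeps the last); returns when the fingers have stopped.
- bot.wait(seconds).
- bot.solve_ik(position, orientation): joint angles nearest the present ones, or None.
- bot.camera(name): name is "scene" or "top" or "wrist"; returns the picture (420x560x3 uint8, red, green, blue); there is no depth.
- bot.calibration(name): a dict with "mtx" (3x3 intrinsics, pixels), "extrinsics" (4x4, takes a point from world to camera coordinates); the wrist camera has in their place "hand_eye" (4x4, takes a point from camera to tool coordinates, whose origin is the TCP and whose axes are the flange's). Camera axes: x right, y down, z forward; pixel columns grow to the right and rows downward; lengths in m; the calibration is good to about 2 mm. A picture is of the moment at which its call begins: read the wrist's pose just before it. calibration takes no time and is no camera call.
A pose or a line that the arm cannot do raises bot.PlanningError and nothing moves.
- bot.close_job(): hands the job in; it is judged then, once.
Trained networks look in the newest picture that a camera, given by its name, has taken for a name from the list of things; names that differ only in an ending like _2 or _b are one class to them, and where a whole thing is asked for, a point or a joint stands for the part that bears it (a point fixed in the world has none). Each returns a list of dicts, best first, with "confidence" (0 to 1); they miss things now and then, are a little off and sometimes report something else, mostly with a low value. They report only what shows in the picture. A call takes as long as a camera call.
- bot.search_frame(camera, thing): "bbox" ([left, top, width, height] in pixels, round what is visible of it).
Readings, each from a call of its own:
- bot.read_clock(): time.
- bot.read_joint_positions(): joint angles.
- bot.read_joint_vel(): joint speeds.
- bot.read_joint_efforts(): joint torques, N m.
- bot.read_position(): TCP position.
- bot.read_tool_rot(): TCP orientation.
- bot.read_ft_force(): force on the tool from outside, world axes, zero at the start.
- bot.read_moment(): the same for the moment, N m.
- bot.read_gripper_width(): opening from 0.0 (shut) to 1.0 (fully open).
- bot.read_finger_force(): force on a finger pad.
Only numpy, scipy, OpenCV 4.12 (cv2) and the standard library are available. Lean on these libraries where they do the work, as an engineer would, in place of code of your own. Each camera call takes 0.05 s, during which the arm holds its last target. There are 200 camera calls.

### The job

Stand the blue egg cup, the green egg cup, the yellow egg timer and the copper measuring cup upright in the middle of the pad of their own colour in the pulled-out tray, with the measuring cup's handle lying over the strip of its outline. Leave the jam jar standing where it is.

Things in the scene. Friction and masses are not known exactly. Their poses are not given: they have to be found in the camera images.
- blue_egg_cup: Loose blue ceramic egg cup with white speckles, 62 mm tall: foot 42 mm across, narrow stem, bowl with upright sides 49 mm across from 36 mm up to the rim at 62 mm. About 0.09 kg. Origin: centre of its underside; z up along its axis; turning about z makes no difference.
- green_egg_cup: Loose green ceramic egg cup with white speckles, 62 mm tall: foot 42 mm across, narrow stem, bowl with upright sides 49 mm across from 36 mm up to the rim at 62 mm. About 0.09 kg. Origin: centre of its underside; z up along its axis; turning about z makes no difference.
- egg_timer: Loose yellow plastic egg-shaped kitchen timer with a white seam band, 66 mm tall; straight-sided and 54 mm across between heights 12 and 40 mm, domed above, flat base 46 mm across. About 0.09 kg. Origin: centre of its underside; z up along its axis; turning about z makes no difference.
- copper_cup: Loose open copper measuring cup, 46 mm tall, 52 mm (base) to 54 mm (rim) across, with one flat straight handle 14 mm wide, 5 mm thick, sticking out level just below the rim (39 to 44 mm high), its end 84 mm from the cup's axis. About 0.12 kg. Origin: centre of the cup's underside; z up, x along the handle, outwards.
- copper_cup_handle (a point): Point in the measuring cup's handle near its end: 80 mm out from the cup's axis and 41.5 mm above its underside.
- blue_pad: Flat round blue pad with a thin white circle on it, 72 mm across, 4 mm thick, fixed to the floor of the low tray. Origin: centre of its underside, its top is 4 mm above that; z up. The oak tray around the pads is 310 mm square, its floor 18 mm and its rim 30 mm above the table; the four pads lie two by two, about 125 to 130 mm apart.
- green_pad: Flat round green pad with a thin white circle on it, 72 mm across, 4 mm thick, fixed to the floor of the low tray. Origin: centre of its underside, its top is 4 mm above that; z up.
- yellow_pad: Flat round yellow pad with a thin white circle on it, 72 mm across, 4 mm thick, fixed to the floor of the low tray. Origin: centre of its underside, its top is 4 mm above that; z up. Behind the tray (+x) stands a low cubby, 100 mm high, with a book and a dish on top, its front 80 mm or more beyond the centres of the farther pads.
- copper_pad: Flat copper-coloured pad in the outline of the measuring cup: a round part 72 mm across with a thin white circle on it and a straight strip 20 mm wide for the handle, reaching to 82 mm from the circle's centre; 4 mm thick, fixed to the tray floor. Origin: centre of the round part's underside, its top is 4 mm above; z up, x along the strip, outwards.
- jam_jar: Bystander: ribbed amber glass jam jar with a red lid, 60 mm across, 78 mm tall, standing among the loose things on the table; leave it alone. Origin: centre of its underside; z up. (A butter knife, 7 mm high, also lies on the table between the things; other kitchen things, up to 220 mm tall, stand farther out, beyond x = 0.7 or |y| = 0.45.)

How it is judged:
At the end, for the whole second after the job is handed in: Both egg cups, timer and copper cup each upright (0.08 rad), on top of the pad of its colour (underside 1 to 8 mm above the pad's), centred within 13 mm, released, at rest; handle point over 55 mm out along the strip and within 30 mm of its centre line (horizontal distance between blue_egg_cup and blue_pad below 0.013 m and z of blue_egg_cup in the frame of blue_pad between 0.001 and 0.008 m and angle between each of blue_egg_cup, green_egg_cup, egg_timer, copper_cup's own z axis and vertical below 0.08 rad and linear speed of each of blue_egg_cup, green_egg_cup, egg_timer, copper_cup below 0.02 m/s and angular speed of each of blue_egg_cup, green_egg_cup, egg_timer, copper_cup below 0.2 rad/s and contact force between the fingers and blue_egg_cup below 0.1 N and horizontal distance between green_egg_cup and green_pad below 0.013 m and z of green_egg_cup in the frame of green_pad between 0.001 and 0.008 m and contact force between the fingers and green_egg_cup below 0.1 N and horizontal distance between egg_timer and yellow_pad below 0.013 m and z of egg_timer in the frame of yellow_pad between 0.001 and 0.008 m and contact force between the fingers and egg_timer below 0.1 N and horizontal distance between copper_cup and copper_pad below 0.013 m and z of copper_cup in the frame of copper_pad between 0.001 and 0.008 m and contact force between the fingers and copper_cup below 0.1 N and x of copper_cup_handle in the frame of copper_pad above 0.055 m and y of copper_cup_handle in the frame of copper_pad between -0.03 and 0.03 m); the robot touches nothing.
It fails at once if the jam jar is moved by more than 20 mm or tipped (distance of jam_jar from where it was at the start of the episode above 0.02 m or angle between jam_jar's own z axis and vertical above 0.3 rad).
It also fails if it takes over 109 s, if anything falls off the work surface, if the arm or the gripper's body presses on something with over 40 N, if the wrist force passes 120 N, or if a joint passes its speed limit or range.

## Working session

There is one attempt and no reset: what is moved stays moved. The work goes in short steps, each a Python script; the robot and the scene stay as the last script left them, time stands still between calls to the robot, and variables do not carry over. Pictures are saved under pics/ and viewed, at most 14 in all, crops included, and the job is handed in when it is done.

```bash
mkdir -p pics; ls
python3 - <<'E'
from cell import bot
import cv2, numpy as np
for c in ["top","scene"]:
    im=bot.camera(c); cv2.imwrite(f"pics/{c}0.png",im[:,:,::-1])
    k=bot.calibration(c); print(c,np.round(k["mtx"],1).tolist(),np.round(k["extrinsics"],4).tolist())
    for t in ["blue_egg_cup","green_egg_cup","egg_timer","copper_cup","copper_cup_handle","blue_pad","green_pad","yellow_pad","copper_pad","jam_jar"]:
        print(t,[(np.round(d["bbox"]).tolist(),round(d["confidence"],2)) for d in bot.search_frame(c,t)[:3]])
print(np.round(bot.calibration("wrist")["hand_eye"],3).tolist(),bot.read_clock(),bot.read_tool_rot())
E
```

```text
pics
top [[546.9, 0.0, 284.6], [0.0, 546.9, 207.6], [0.0, 0.0, 1.0]] [[0.0157, -0.9998, 0.0132, -0.0764], [-0.9964, -0.0168, -0.0832, 0.4871], [0.0834, -0.0118, -0.9964, 1.129], [0.0, 0.0, 0.0, 1.0]]
blue_egg_cup [([355.0, 129.0, 28.0, 27.0], 0.76)]
green_egg_cup [([354.0, 131.0, 30.0, 23.0], 0.61), ([285.0, 204.0, 29.0, 25.0], 0.56)]
egg_timer [([361.0, 199.0, 24.0, 26.0], 0.72), ([188.0, 193.0, 29.0, 31.0], 0.24)]
copper_cup [([394.0, 215.0, 48.0, 32.0], 0.62)]
copper_cup_handle [([395.0, 214.0, 52.0, 30.0], 0.83), ([295.0, 130.0, 28.0, 35.0], 0.41)]
blue_pad [([188.0, 192.0, 32.0, 31.0], 0.64)]
green_pad [([188.0, 135.0, 33.0, 28.0], 0.61)]
yellow_pad [([130.0, 131.0, 31.0, 35.0], 0.75), ([395.0, 216.0, 47.0, 32.0], 0.62)]
copper_pad [([125.0, 195.0, 47.0, 49.0], 0.88), ([129.0, 136.0, 32.0, 29.0], 0.27)]
jam_jar [([397.0, 214.0, 47.0, 38.0], 0.67), ([296.0, 129.0, 27.0, 35.0], 0.63)]
scene [[441.1, 0.0, 278.1], [0.0, 441.1, 213.8], [0.0, 0.0, 1.0]] [[-0.8493, 0.5279, 0.0009, 0.4734], [0.4149, 0.6686, -0.6171, -0.1318], [-0.3264, -0.5237, -0.7869, 1.0295], [0.0, 0.0, 0.0, 1.0]]
blue_egg_cup [([176.0, 171.0, 30.0, 36.0], 0.71), ([368.0, 294.0, 43.0, 64.0], 0.54)]
green_egg_cup [([279.0, 185.0, 26.0, 35.0], 0.6)]
egg_timer [([236.0, 147.0, 25.0, 30.0], 0.97)]
copper_cup [([224.0, 116.0, 44.0, 26.0], 0.75)]
copper_cup_handle [([221.0, 111.0, 44.0, 32.0], 0.88), ([278.0, 186.0, 25.0, 35.0], 0.23)]
blue_pad [([325.0, 264.0, 37.0, 38.0], 0.8)]
green_pad [([265.0, 296.0, 40.0, 43.0], 0.64)]
yellow_pad [([308.0, 362.0, 47.0, 46.0], 0.76)]
copper_pad [([264.0, 296.0, 44.0, 42.0], 0.67)]
jam_jar [([205.0, 202.0, 35.0, 46.0], 0.64)]
[[-0.0, -0.961, -0.277, 0.071], [1.0, -0.0, 0.0, -0.001], [-0.001, -0.277, 0.961, -0.143], [0.0, 0.0, 0.0, 1.0]] 1.1 [ 3.36430165e-06  9.87402002e-01  1.58231746e-01 -8.47949877e-06]
```

Run:
```python
import cv2
a=cv2.imread("pics/top0.png")[100:270,100:460]
cv2.imwrite("pics/top0c.png",cv2.resize(a,None,fx=2.2,fy=2.2,interpolation=cv2.INTER_CUBIC))
```

```text
(no output)
```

View pics/top0c.png

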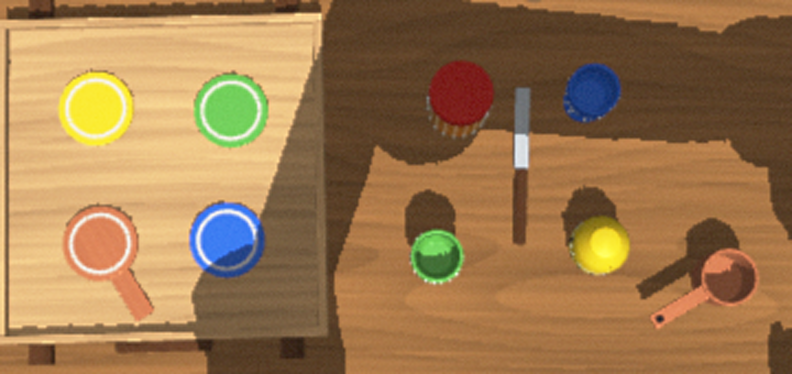

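View pics/scene0.png

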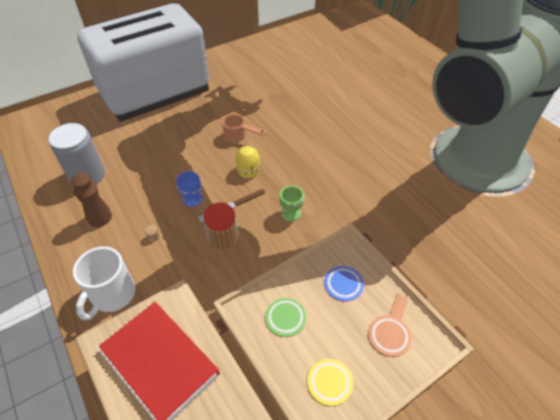

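The top view (crop px) shows the pads at yellow (96,108), green (231,110), blue (227,239) and copper (100,242), with the strip end at (143,312). The rims are at blue (593,91), green (437,256) and copper (729,277), whose handle end is at (658,320). The timer is at (600,245) and the jar lid at (461,93). The scene view agrees, so the low-confidence network swaps can be ignored.

```bash
cat > h.py <<'E'
from cell import bot
import cv2, numpy as np
def ray(k,uv,z):
    K,E=np.array(k["mtx"]),np.array(k["extrinsics"]); R,t=E[:3,:3],E[:3,3]
    c=-R.T@t; d=R.T@np.linalg.solve(K,[*uv,1]); return c+d*(z-c[2])/d[2]
def proj(k,p):
    E=np.array(k["extrinsics"]); q=np.array(k["mtx"])@(E[:3,:3]@p+E[:3,3]); return q[:2]/q[2]
def wrist_k():
    k=bot.calibration("wrist"); w,x,y,z=bot.read_tool_rot(); p=bot.read_position()
    from scipy.spatial.transform import Rotation as Ro
    T=np.eye(4); T[:3,:3]=Ro.from_quat([x,y,z,w]).as_matrix(); T[:3,3]=p
    return {"mtx":k["mtx"],"extrinsics":np.linalg.inv(T@np.array(k["hand_eye"]))}
def Q(psi): return [0,float(np.cos(psi/2)),float(np.sin(psi/2)),0]
E
python3 - <<'E'
from h import *
kt,ks=bot.calibration("top"),bot.calibration("scene")
P={"yellow_pad":(96,108,.022),"green_pad":(231,110,.022),"blue_pad":(227,239,.022),"copper_pad":(100,242,.022),"strip_end":(143,314,.022),
"jar":(461,93,.078),"blue":(593,91,.062),"green":(437,256,.062),"timer":(600,245,.045),"copper":(729,277,.046),"hend":(657,321,.042)}
im=cv2.imread("pics/scene0.png")
for n,(u,v,z) in P.items():
    p=ray(kt,(100+(u+.5)/2.2-.5,100+(v+.5)/2.2-.5),z); s=proj(ks,p); print(n,np.round(p,4),np.round(s,1))
    cv2.circle(im,tuple(np.round(s*8).astype(int).tolist()),12,(255,0,255),-1,shift=3)
cv2.imwrite("pics/chk.png",cv2.resize(im[100:420,160:480],(800,600)))
E
```

```text
yellow_pad [0.6078 0.2319 0.022 ] [328.9 380.7]
green_pad [0.6082 0.1025 0.022 ] [284.5 315.7]
blue_pad [0.4837 0.1028 0.022 ] [342.5 282.2]
copper_pad [0.4789 0.2233 0.022 ] [388.3 334.8]
strip_end [0.4112 0.1802 0.022 ] [401.6 295.8]
jar [ 0.6173 -0.1154  0.078 ] [218.5 213.3]
blue [ 0.6247 -0.2395  0.062 ] [188.4 179.1]
green [ 0.4681 -0.096   0.062 ] [290.8 193.7]
timer [ 0.4821 -0.2493  0.045 ] [247.3 156.3]
copper [ 0.4541 -0.3701  0.046 ] [232.4 120.7]
hend [ 0.412  -0.3034  0.042 ] [262.3 131.9]
```

View pics/chk.png

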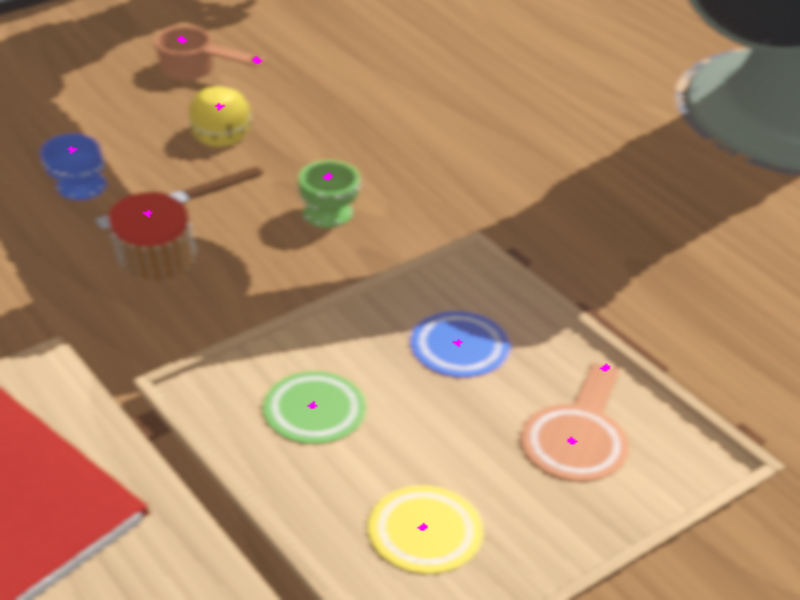

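```bash
cat >> h.py <<'E'
D=np.pi/180
def pick_place(name,src,psi1,tz,dst,psi2,hov=.2,force=40):
    bot.move_pose([*src,hov],Q(psi1)); bot.move_linear([*src,tz],speed=.2)
    bot.set_gripper(0.0,grasp_force=force); w=bot.read_gripper_width()
    bot.move_linear([*src,hov],speed=.2); w2=bot.read_gripper_width()
    print(name,"width",round(w,3),round(w2,3))
    if w2<.3: return
    bot.move_pose([*dst,hov],Q(psi2)); bot.move_linear([*dst,tz+.032],speed=.2)
    hit=bot.move_linear([*dst,tz+.018],speed=.03,until_force=4)
    print("hit",hit,np.round(bot.read_position(),4),"want z",tz+.022)
    bot.set_gripper(1.0); bot.move_linear([*dst,hov],speed=.2); print("t",bot.read_clock())
E
python3 - <<'E'
from h import *
pick_place("copper",(.4538,-.3715),122.3*D,.006,(.4789,.2233),212.5*D)
k=wrist_k(); im=bot.camera("wrist"); cv2.imwrite("pics/w1.png",im[:,:,::-1])
im=bot.camera("top"); cv2.imwrite("pics/t1.png",cv2.resize(im[100:270,100:460],None,fx=2.2,fy=2.2,interpolation=cv2.INTER_CUBIC)[:,:,::-1])
for n,p in dict(pad=(.4789,.2233,.022),rim=(.4789,.2233,.068),strip=(.4112,.1802,.022)).items(): print(n,proj(k,np.array(p)).round())
E
```

```text
copper width 0.626 0.628
hit True [0.4799 0.2236 0.029 ] want z 0.027999999999999997
t 9.875
pad [280. 192.]
rim [280. 203.]
strip [280. 110.]
```

View pics/w1.png

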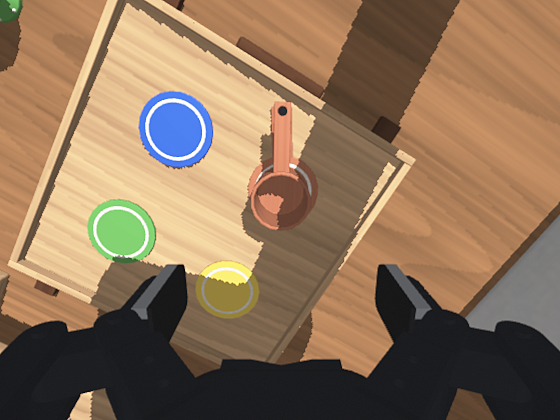

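The wrist view shows the copper cup rim at about (281,201), on its pad (about x=283), with the handle over the strip. That is within a few mm. I'll continue with the others.

Run:
```python
from h import *
k=wrist_k()
for n,uv in dict(blue=(176,130),green=(122,231)).items(): print(n,ray(k,uv,.022).round(4))
pick_place("timer",(.4821,-.2493),90*D,.006,(.6078,.2319),180*D)
pick_place("blue",(.6247,-.2395),90*D,.027,(.4837,.1028),180*D)
pick_place("green",(.4681,-.0960),90*D,.027,(.6082,.1025),180*D)
bot.move_pose([.42,.16,.33],Q(180*D))
k=wrist_k(); im=bot.camera("wrist"); cv2.imwrite("pics/w2.png",im[:,:,::-1])
for n,p in dict(y=(.6078,.2319),b=(.4837,.1028),g=(.6082,.1025),c=(.4789,.2233)).items(): print(n,*[proj(k,np.array([*p,z])).round() for z in (.022,.068,.084)])
bot.goto_joints([-1.387,0.326,-0.193,1.052,0,1.437])
im=bot.camera("top"); cv2.imwrite("pics/t2.png",cv2.resize(im[100:270,100:460],None,fx=2.2,fy=2.2,interpolation=cv2.INTER_CUBIC)[:,:,::-1])
print(bot.read_clock())
```

```text
blue [0.4811 0.105  0.022 ]
green [0.6044 0.1045 0.022 ]
timer width 0.62 0.618
hit True [0.6087 0.2322 0.0289] want z 0.027999999999999997
t 18.9417
blue width 0.556 0.558
hit True [0.4849 0.1031 0.0501] want z 0.049
t 27.1333
green width 0.554 0.56
hit True [0.6095 0.1024 0.05  ] want z 0.049
t 34.375
y [326. 290.] [331. 306.] [332. 312.]
b [242. 214.] [238. 224.] [236. 228.]
g [244. 290.] [241. 306.] [239. 313.]
c [324. 211.] [328. 221.] [330. 224.]
38.0
```

View pics/w2.png

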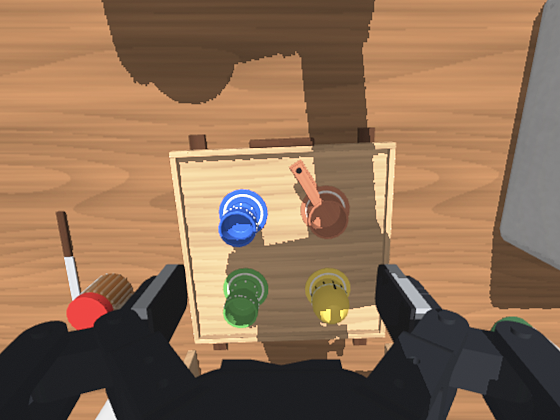

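View pics/t2.png

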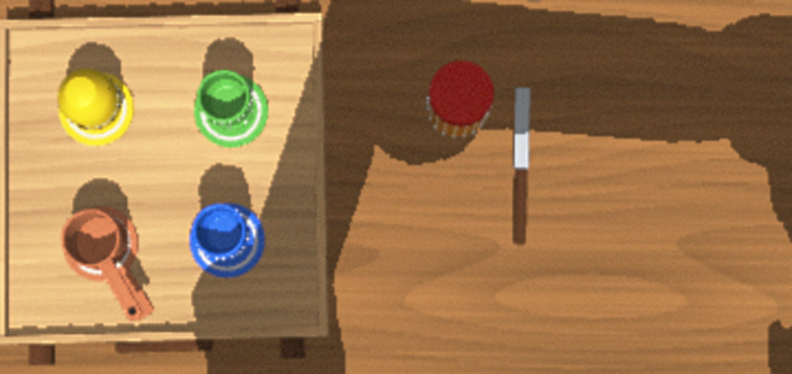

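The final top view has the rims at green (224,98), blue (221,232) and copper (93,240), with the handle end at (131,315). The timer is at about (92,100), all four stand upright, and the jar is still at (461,93). A quick numeric check comes before handing in.

Run:
```python
from h import *
kt=bot.calibration("top")
for n,u,v,z,p in [("green",224,98,.084,(.6082,.1025)),("blue",221,232,.084,(.4837,.1028)),("copper",93,240,.068,(.4789,.2233)),("timer",92,100,.065,(.6078,.2319)),("hend",130,317,.064,(.4112,.1802))]:
    print(n,((ray(kt,(100+u/2.2-.3,100+v/2.2-.3),z)[:2]-p)*1000).round(1))
```

```text
green [-0.7 -1.8]
blue [ 1.4 -2.9]
copper [-1.7 -4.7]
timer [-0.6 -6.8]
hend [-3.6  3.2]
```

```bash
python3 -c "
from cell import bot
print(bot.close_job())"
```

```text
the job is handed in; nothing more can be done
None
```

I placed both egg cups, the timer and the copper cup upright on their own pads, about 2–7 mm off centre by the last top picture (limit 13 mm). The handle lies over its strip, the jar hasn't moved, and I handed the job in at about 38 s; no verdict came back.

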